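Hook the bottle rest into the filling stand's slotted upright and lock it

TASK

Pick up the blue bottle rest, push its hook into the top slot of the slotted upright until its back plate meets the face, let it down behind the face, and press it down until the red catch snaps over the hook and holds it locked. The strip is easily bent: feel for the slot, never ram or force the rest against the upright, and once the sprung seat gives and the catch has snapped, stop pressing. Let go of it at the end, and leave the bottles and the other things on the bench where they are.

Things in the scene. Friction and masses are not known exactly. Their poses are not given: they have to be found in the camera images.
- rest: Blue bracket (bottle rest), 0.4 kg, stands bracket way up on its foot. Origin: middle of the lower edge of the back plate's REAR face; x out of the rear (hook side), y across, z up. Back plate 5 mm thick, 50 wide, 70 high. Towards -x: foot plate 6 thick, 50 wide, ending in a disc radius 35 at x=-85 mm (total length 120), and the rib
- rest_rib (a point): Middle of the flat top of the rest's rib: x=-30, y=0, z=70 mm in the rest's frame. The rib is 12 mm thick across y, runs from x=-5 to -55 and stands on the foot plate. Grip it from above across y; press down on its top, close to the back plate
- rest_hook (a point): Lower tip of the rest's steel hook: x=10, y=0, z=42 mm in its frame. The hook sits on the rear: a neck 20 mm wide, x 0 to 6, z 56 to 70, ends in a lip, x 6 to 12, z 42 to 70, which so hangs 14 mm below the neck. Gap between back plate and lip 6 mm, widening to 8 at the lip's lowest 6 mm
- upright: Fixed slotted upright: grey foot 140x130x10 mm, dark post, bright steel strip 60 wide, 4 thick on its front, top nominally 204 mm high, with three slots 24 wide, about 40 high on y=0; only the TOP one has seat and catch. Origin on the table, centreline, in the strip's FRONT face plane; x into the upright, z up. The locked rest has axes parallel to these, origin at x=0 to -2, y=0, z 80 to 116 mm
- slot (a point): Nominal middle of the top slot's solid floor, in the front face, 150 mm above the upright's origin. NOT exact: the strip is clamped up to 18 mm higher or lower, unmeasured; feel for it. The brass seat stands 8 mm above this floor, so the 28 mm high lip enters only between 8 and 39.5 mm above it. With the back plate on the face the rest then goes down 18 to 21.5 mm to lock
- seat (a joint): Brass sprung seat under the hook's neck in the top slot: metres pushed down. 0 free, and still 0 under the weight of the unlocked rest; held at about 0.004 when locked; 0.008 when the neck meets the solid slot floor. About 6 N to start, then 1 N more per mm
- catch (a joint): Red sprung catch behind the top slot (red knob at the back): metres pushed back along the upright's x, 0 free. The entering lip pushes it back up to 7 mm (2 N rising to 4.5 N); it stays 2 to 7 mm back while the hook goes down, rubbing, and snaps forward to 0 over the hook's top once the neck has pushed the seat down 4 mm: locked
- bottle_a: Bystander: filled yellow bottle with green cap, 60 mm wide, 200 high, origin under its centre
- bottle_b: Bystander: bottle like the other one
- jug: Bystander: white plastic mug-like jug, 84 mm wide, 110 high, handle to its +y, origin under its centre
- spanner: Bystander: steel spanner lying flat along its x, about 180 mm long
- cap_tray: Bystander: blue tray of green caps, 120 x 160 x 45 mm, origin under its centre
- jar: Bystander: white jar with orange lid, 70 mm wide, 85 high, origin under its centre
- spare_plate: Bystander: flat steel offcut with three holes, 160 x 50 x 12 mm, origin under its centre
Things that resemble listed ones, but are neither listed nor needed, are in the scene too. Several things have the shape of the rest; the one meant has the colours described above.

How it is judged (in metres and radians):
On the way, in this order (a step that is already met when the one before it is completed fails the run):
1. the rest is lifted clear of the table (height (world z) of rest above 0.05 m), for 0.1 s.
2. its hook is in the top slot with the back plate near the face, pushing the catch back (x of rest in the frame of upright between -0.006 and 0.004 m and y of rest in the frame of upright between -0.006 and 0.006 m and z of rest in the frame of upright above 0.07 m and value of joint catch above 0.003 m), for 0.1 s.
At the end, for the whole second after the job is handed in: the rest hangs at rest in the top slot, origin within 6 mm of the upright's face plane and centreline, within 0.1 rad of upright and 0.12 rad of square, locked: seat held down more than 2.5 mm and catch forward over the hook (under 1.8 mm back), the robot off it (x of rest in the frame of upright between -0.006 and 0.004 m and y of rest in the frame of upright between -0.006 and 0.006 m and z of rest in the frame of upright above 0.07 m and value of joint seat above 0.0025 m and value of joint catch below 0.0018 m and angle between rest's own z axis and vertical below 0.1 rad and angle between the x axis of rest and the x axis of upright, either way round below 0.12 rad and linear speed of rest below 0.01 m/s); the robot touches nothing.
It fails at once if the rest is pressed against the upright with more than 60 N in all (contact force between rest and upright above 60 N).
It fails at once if the robot pushes on the upright itself with more than 30 N (contact force between any of the fingers, the arm and upright above 30 N).
It fails at once if a bystander is shifted by more than 30 mm (distance of any of bottle_a, bottle_b, jug, spanner, cap_tray, jar, spare_plate from where it was at the start of the episode above 0.03 m).
It fails at once if a bottle, the jug or the jar is tipped over (angle between any of bottle_a, bottle_b, jug, jar's own z axis and vertical above 0.5 rad).
It also fails if it takes over 67 s, if anything falls off the work surface, if the arm or the gripper's body presses on something with over 40 N, if the wrist force passes 120 N, or if a joint passes its speed limit or range.

ROBOT

A 7-joint arm with a two-finger parallel gripper is mounted at the origin on the work surface. World frame = base frame: x ahead of the robot, y to its left, z up, the work surface at z = 0. Lengths are in mm, angles in rad, forces in N, time in s.
With the tool pointing down it reaches from about 425 to 925 mm from the base axis. Payload 6.8 kg.
Tool frame: the origin (TCP) lies between the finger pads; the fingertips stand 8 mm ahead of it and the grasp point (between the pads) lies 11 mm behind it; z points along the fingers, y is the line along which they close (so a half turn about z gives the same grasp; the last joint's range is limited). The gripper opens to 85 mm and grips with 20 to 120 N. Pads are 22 mm wide; open, the fingers measure 114 mm over their backs; the gripper's body (76 mm by 85 mm) begins 54 mm behind the grasp point. The pads swing forward as they close: fully open they stand 13 mm farther back than shut.
Start: joints at [1.129, 0.477, 0.022, 1.555, -0.011, 1.109, -0.083], TCP at [221.163, -637.757, 239.308] pointing down, gripper open.
Joint ranges: [-2.96, 2.96], [-0.34, 2.1], [-1.41, 1.46], [0.24, 2.44], [-1.37, 4.51], [0.17, 1.92], [-2.96, 2.96]. Speed limits (rad/s): [2.39, 2.39, 3.14, 3.14, 3.14, 3.14, 3.14].

INTERFACE

Orientations are given as [roll, pitch, yaw] about the fixed x, y, z axes, in that order (R = Rz(yaw) Ry(pitch) Rx(roll)).
In Python, from station import * gives the robot as it stands. The module is installed in compiled form; this text tells all that it offers.
- The arm moves only by the tool move_arm, never from a script. Its argument "targets" is a list of rows, each a list of 6 numbers: the shift along the tool's x, y, z in cm, then the turn, a rotation vector about the tool's x, y, z in degrees. A call has exactly 10 rows; each row is the pose to reach, as a shift and turn from the pose commanded when the call began, along the tool's axes at that moment; what a row does not reach only later rows make up. A row lasts 1/12 s, in which the tool goes at most 41.7 mm and 7.16 degrees, less where a joint would pass 70% of its speed; a pose out of reach is approached as far as the arm can. A call with a gripper value outside its range is refused whole. "grip" is the finger opening in cm, from 0 to 8.54, set as the call begins (left out, the last holds). The fingers move at their own pace and stop on an object; "squeeze" is the grip in N (left out, the last holds). Time passes only in rows, so rows that repeat a pose let the fingers close, or fill a call up. It gives the time, the measured TCP pose, the force, the opening and the grip force at its end, in the units of the state.
- get_obs(): the state, without advancing time (a new reading comes with each control period).
- read_camera(name): name is "scene" or "top" or "wrist"; returns a dict with "color" (400x640x3 uint8, red, green, blue), "fx", "fy", "cx", "cy" (pixels), "T" (4x4, takes a point from camera to world coordinates). Camera axes: x right, y up, looking along -z (the intrinsics and any distortion apply to the point x, -y, -z); pixel columns grow to the right and rows downward; lengths in mm; the calibration is good to about 2 mm. A picture is of the moment at which its call begins. There is no depth.
- sign_off(): hands the job in; it is judged then, once.
The state is a dict: "t": time; "joints": joint angles; "joint_velocities": joint speeds; "effort": joint torques, N m; "position": TCP position; "ee_rot": TCP orientation; "force": force on the tool from outside, world axes, zero at the start; "wrist_torque": the same for the moment, N m; "grip_width": finger opening in mm; "grasp_force": force on a finger pad.
Only numpy, scipy, OpenCV 4.12 (cv2) and the standard library are available. Lean on these libraries where they do the work, as an engineer would, in place of code of your own. Each camera call takes 0.05 s, during which the arm holds its last target. There are 200 camera calls.

## Working session

There is one attempt and no reset: what is moved stays moved. The work goes in short steps, Python scripts to look and compute and a tool call to move; the robot and the scene stay as the last step left them, time stands still between calls to the robot, and variables do not carry over. Pictures are saved under pics/ and viewed, at most 10 in all, crops included, and the job is handed in when it is done.

Besides the shell and the picture viewer there is one more tool, called after "Call:" in YAML: its name, and indented under it one key for each argument. move_arm: Moves the arm, as the interface text tells. Its arguments: {"type":"object","properties":{"targets":{"type":"array","items":{"type":"array","items":{"type":"number"}}},"grip":{"type":"number"},"squeeze":{"type":"number"}},"required":["targets"]}

```bash
mkdir -p pics
cat > h.py <<'E'
from station import *
import numpy as np, cv2
from scipy.spatial.transform import Rotation as Rn
def ray(c,u,v):
    d=np.array([(u-c['cx'])/c['fx'],-(v-c['cy'])/c['fy'],-1.]); T=np.array(c['T']); return T[:3,3],T[:3,:3]@d
def onz(c,u,v,z):
    o,d=ray(c,u,v); return o+d*(z-o[2])/d[2]
def proj(c,p):
    T=np.array(c['T']); q=T[:3,:3].T@(np.array(p)-T[:3,3]); return np.array([c['cx']+c['fx']*q[0]/-q[2], c['cy']+c['fy']*q[1]/q[2]])
def save(n,im): cv2.imwrite('pics/'+n,cv2.cvtColor(im,cv2.COLOR_RGB2BGR))
E
python3 - <<'E'
from h import *
for n in('scene','top'):
    c=read_camera(n); save(n+'1.png',c['color']); print({k:v for k,v in c.items() if k!='color'})
print(get_obs())
E
```

```text
{'fx': 518.4242268295061, 'fy': 518.4242268295061, 'cx': 320.18366758674455, 'cy': 212.4575907332567, 'T': array([[ 4.11957843e-01, -6.45682066e-01,  6.42950546e-01,
         1.73636930e+03],
       [ 9.10989823e-01,  2.76587991e-01, -3.05935657e-01,
        -4.99164180e+02],
       [ 1.97047673e-02,  7.11753997e-01,  7.02152383e-01,
         1.34313543e+03],
       [ 0.00000000e+00,  0.00000000e+00,  0.00000000e+00,
         1.00000000e+00]])}
{'fx': 361.8104533497457, 'fy': 361.8104533497457, 'cx': 319.45666475820417, 'cy': 195.35036679158014, 'T': array([[-1.64321796e-02,  9.82558541e-01, -1.85226070e-01,
         3.99706532e+02],
       [-9.99800294e-01, -1.40394904e-02,  1.42219551e-02,
         4.30712914e+01],
       [ 1.13734239e-02,  1.85422777e-01,  9.82593018e-01,
         1.30906075e+03],
       [ 0.00000000e+00,  0.00000000e+00,  0.00000000e+00,
         1.00000000e+00]])}
{'t': 0.1, 'joints': array([ 1.12889075,  0.47770785,  0.02237363,  1.55632965, -0.01152156,
        1.1093047 , -0.08312742]), 'joint_velocities': array([-1.32122921e-03, -2.32634449e-03,  3.45034232e-04, -3.35292187e-03,
        2.42500763e-04,  4.00974221e-05, -5.00226673e-05]), 'effort': array([ 4.31162131e-03, -5.97762251e+01,  1.61355950e+00, -2.81956530e+01,
        1.27906716e-02,  5.02410752e-03,  4.70422617e-05]), 'position': array([ 220.96937259, -637.26640329,  238.43963232]), 'ee_rot': array([-3.13997544e+00,  1.12244521e-04,  3.33761376e-01]), 'force': array([-0.54743405, -0.70549706, -0.56723817]), 'wrist_torque': array([0.00883608, 0.01404528, 0.00333786]), 'grasp_force': 0.0, 'grip_width': 85.68459362219264}
```

View pics/scene1.png

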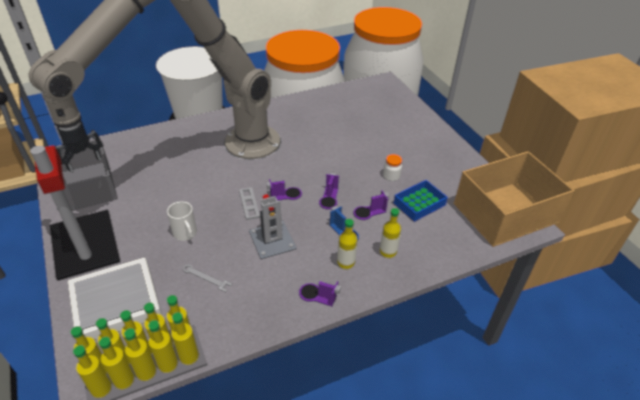

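View pics/top1.png

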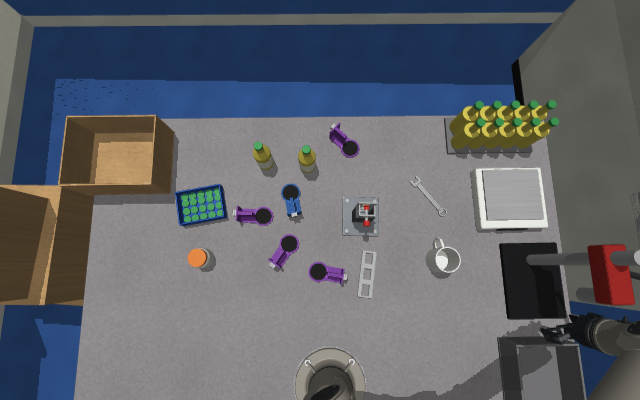

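The scene shows the blue bracket at about (339,220), beside a bottle at (347,245). In the top view it is at (291,198). The similar brackets at top (255,215), (286,252), (328,272) and (344,142) are all purple, so only the blue one fits. The upright is at top (361,215). I'll confirm with one enlarged crop.

Run:
```python
from h import *
a=read_camera('top')['color'][130:245,240:390]; b=read_camera('scene')['color'][180:260,240:370]
a=cv2.resize(a,(750,575)[:2],interpolation=cv2.INTER_CUBIC) 
a=cv2.resize(a,(390,300),interpolation=cv2.INTER_CUBIC);b=cv2.resize(b,(487,300),interpolation=cv2.INTER_CUBIC)
im=np.zeros((600,800,3),np.uint8)
a=read_camera('top')['color'][150:240,260:385];b=read_camera('scene')['color'][182:262,240:360]
A=cv2.resize(a,(400,288),interpolation=cv2.INTER_CUBIC)
a2=cv2.resize(read_camera('top')['color'][175:245,275:385],None,fx=5,fy=4.2,interpolation=cv2.INTER_CUBIC)
b2=cv2.resize(b,None,fx=5,fy=3.75,interpolation=cv2.INTER_CUBIC)
im[:294,:550]=a2; im[300:600,:600]=b2
save('crop1.png',im)
```

```text
(no output)
```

View pics/crop1.png

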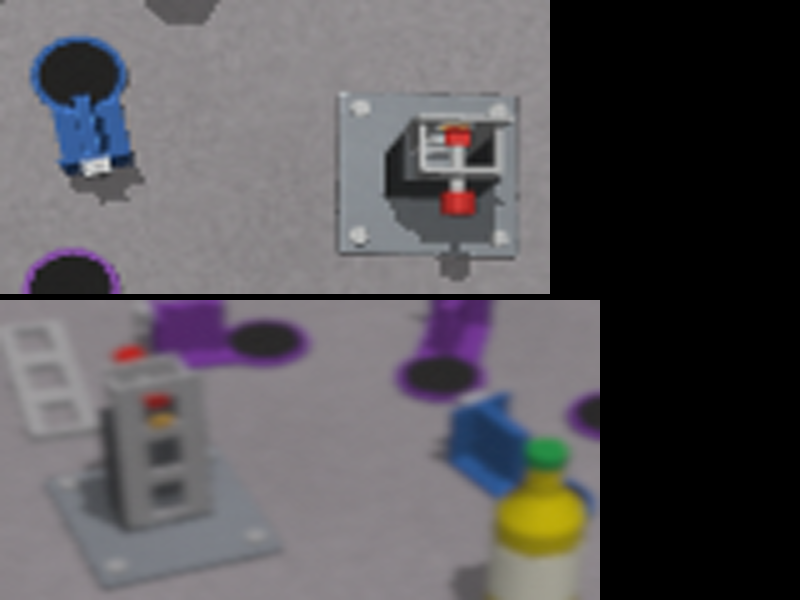

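The crop shows the blue bracket, with its disc at about top (290.6,192.4) and its white hook at (294.4,214.5), facing -x. The upright's slotted face looks towards +x, with the red knob on its -x side. Next I'll measure poses.

Run:
```python
from h import *
c=read_camera('top'); im=c['color']; hsv=cv2.cvtColor(im,cv2.COLOR_RGB2HSV)
# rest
roi=np.zeros(im.shape[:2],bool); roi[178:222,278:308]=1
dark=(im.max(2)<60)&roi; dark[205:]=0
ys,xs=np.nonzero(dark); (u,v),r=cv2.minEnclosingCircle(np.c_[xs,ys].astype(np.float32)); print('disc',u,v,r,xs.mean(),ys.mean(), onz(c,u,v,6))
wh=(im.min(2)>170)&roi; ys,xs=np.nonzero(wh); print('hook',xs.mean(),ys.mean(),len(xs),onz(c,xs.mean(),ys.mean(),70))
bl=((hsv[...,0]>100)&(hsv[...,0]<125)&(hsv[...,1]>120)&roi).astype(np.uint8)
print('bluebox',cv2.minAreaRect(np.argwhere(bl)[:,::-1].astype(np.float32)))
dc=onz(c,u,v,6);hk=onz(c,xs.mean(),ys.mean(),70); d=hk-dc; print('yaw restx',np.degrees(np.arctan2(d[1],d[0])),'len(91..94)',np.hypot(*d[:2]))
# upright foot plate corners: bluish grey region
print('plate px',im[225,345],im[205,347],'table',im[245,345],im[215,330], 'strip',im[204,365])
d=im.astype(int); m=((d[...,2]-d[...,0])>8).astype(np.uint8); m[:190]=0;m[245:]=0;m[:,:335]=0;m[:,388:]=0
ys,xs=np.nonzero(m); rct=cv2.minAreaRect(np.c_[xs,ys].astype(np.float32)); b=cv2.boxPoints(rct); print(rct); P=[onz(c,*p,10) for p in b]; print(np.round(P,1)); print('ctr',np.mean(P,0), [np.linalg.norm(P[i]-P[i-1]) for i in range(4)])
```

```text
disc 290.06756591796875 192.31080627441406 7.5619988441467285 290.1024096385542 191.89156626506025 [658.22659309 131.81019156   6.        ]
hook 294.0 214.2 15 [568.39040287 114.01030855  70.        ]
bluebox ((290.4092712402344, 199.36614990234375), (31.06321144104004, 18.19416618347168), 86.8201675415039)
yaw restx -168.79273476382113 len(91..94) 91.58262340136052
plate px [135 141 146] [138 143 148] table [146 142 144] [132 128 131] strip [140 122 105]
((360.0, 216.5), (37.0, 34.0), 90.0)
[[ 633.5  -61.5   10. ]
 [ 631.7 -185.9   10. ]
 [ 496.9 -179.7   10. ]
 [ 498.8  -57.7   10. ]]
ctr [ 565.25882408 -121.22254762   10.        ] [np.float64(134.72506364676534), np.float64(124.39666806444922), np.float64(134.92277266906112), np.float64(122.03851388501555)]
```

Call:
move_arm:
  targets:
    - [2,-2,-2,0,0,0]
    - [4.5,-4.4,-4,0,0,0]
    - [7.2,-7,-6,0,0,1]
    - [10,-9.7,-7.5,0,0,2]
    - [12.8,-12.4,-8.5,0,0,3]
    - [15.6,-15.2,-9,0,0,4]
    - [18.4,-18,-9,0,0,5]
    - [21.2,-20.7,-9,0,0,6]
    - [24,-23.4,-9,0,0,7]
    - [26.8,-26.1,-9,0,0,7.9]
  grip: 5.0

```text
t: 1.23
position: [389.3, -301.6, 329.7]
ee_rot: [3.141, -0.001, 0.195]
force: [0.1, 0.0, -0.3]
grip_width: 50.0
grasp_force: 0.0
```

```bash
cat >> h.py <<'E'
def delta(p,yaw):  # tool-frame move cm/deg from measured to TCP p (mm), tool-down yaw deg
    o=get_obs(); R=Rn.from_euler('xyz',o['ee_rot']); R2=Rn.from_euler('xyz',[np.pi,0,np.radians(yaw)])
    print('pos',np.round(o['position'],1),'rpy',np.round(np.degrees(o['ee_rot']),2),'t',round(o['t'],2),'F',np.round(o['force'],1),'->',np.round(R.inv().apply(np.array(p)-o['position'])/10,2),np.round((R.inv()*R2).as_rotvec(degrees=True),2))
E
python3 -c "
from h import *
delta([604,121,330],11.2)"
```

```text
pos [ 389.3 -301.6  329.7] rpy [ 1.7995e+02 -3.0000e-02  1.1170e+01] t 1.23 F [ 0.1  0.  -0.3] -> [ 29.24 -37.3   -0.04] [ 0.05 -0.03 -0.03]
```

Call:
move_arm:
  targets:
    - [2.5,-3.2,0,0,0,0]
    - [5,-6.4,0,0,0,0]
    - [7.5,-9.6,0,0,0,0]
    - [10,-12.8,0,0,0,0]
    - [12.5,-16,0,0,0,0]
    - [15,-19.2,0,0,0,0]
    - [17.5,-22.4,0,0,0,0]
    - [20,-25.6,0,0,0,0]
    - [22.5,-28.8,0,0,0,0]
    - [25,-32,0,0,0,0]

```text
t: 2.07
position: [572.4, 60.9, 329.6]
ee_rot: [3.141, -0.001, 0.196]
force: [0.7, -0.9, 0.7]
grip_width: 50.0
grasp_force: 0.0
```

```bash
python3 -c "
from h import *
c=read_camera('wrist'); save('w1.png',c['color']); print(c['T'],c['fx'],c['cx'],c['cy'])
delta([604,121,330],11.2)
for p in [(658,132,6),(570,114.5,70),(604,121,70)]: print(proj(c,p))"
```

```text
[[ 1.93625376e-01  9.44795518e-01  2.64330555e-01  6.38988917e+02]
 [-9.81075539e-01  1.86473416e-01  5.21387800e-02  7.36956978e+01]
 [-3.01359057e-05 -2.69423633e-01  9.63021757e-01  4.63453135e+02]
 [ 0.00000000e+00  0.00000000e+00  0.00000000e+00  1.00000000e+00]] 319.68878014000796 320.79120537988473 194.64597034892398
pos [574.3  70.6 329.5] rpy [-179.67   -0.21   11.76] t 2.12 F [3.2 6.8 1.5] -> [ 3.94 -4.33 -0.01] [-0.33 -0.21  0.56]
[281.23882847  82.22473089]
[277.5914697  155.44762621]
[276.71784741 126.86886136]
```

View pics/w1.png

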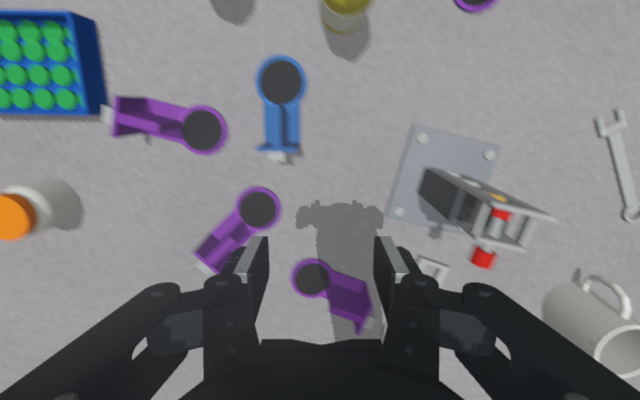

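The wrist view shows the blue bracket with its disc at (281,82) and hook at (278,156), matching the estimate. The upright's foot plate is at about (414,124)–(500,150). I'll refine both from here.

Run:
```python
from h import *
c=read_camera('wrist'); im=c['color']; hsv=cv2.cvtColor(im,cv2.COLOR_RGB2HSV)
roi=np.zeros(im.shape[:2],np.uint8); roi[45:170,245:315]=1
dark=((im.max(2)<70)&(roi>0)); dark[125:]=0
n,l,s,ce=cv2.connectedComponentsWithStats(dark.astype(np.uint8)); k=1+s[1:,4].argmax(); print('disc',ce[k],s[k]); 
bl=((hsv[...,0]>100)&(hsv[...,0]<125)&(hsv[...,1]>110)&(roi>0))
w=(im.min(2)>165)&(roi>0); w[:140]=0; ys,xs=np.nonzero(w); print('hook',xs.mean(),ys.mean(),len(xs))
dc=onz(c,*ce[k],6); hk=onz(c,xs.mean(),ys.mean(),70); d=hk-dc; print(dc,hk,np.degrees(np.arctan2(d[1],d[0])),np.hypot(*d[:2]))
# back-plate top edge ends (z=70) : lowest blue pixel per column
for u in range(256,304,4):
    col=np.nonzero(bl[:,u])[0]; 
    if len(col): print(u,col.max(),end='; ')
# plate
d=im.astype(int); m=((d[...,2]-d[...,0])>6)&(d.max(2)>90)&(d.max(2)<190); 
m[:110]=0;m[240:]=0;m[:,:375]=0;m[:,515:]=0
m=cv2.morphologyEx(m.astype(np.uint8),cv2.MORPH_OPEN,np.ones((3,3)))
save('m.png',np.dstack([m*255]*3))
def line(pts):
    vx,vy,x,y=cv2.fitLine(np.array(pts,np.float32),cv2.DIST_HUBER,0,.01,.01).ravel(); return np.array([x,y]),np.array([vx,vy])
top=[(u,np.nonzero(m[:,u])[0].min()) for u in range(422,495,3)]
left=[(np.nonzero(m[v])[0].min(),v) for v in range(132,210,3)]
print('\n',left[::5],top[::5])
for nme,pts in(('front(+x) edge',top),('left(+y) edge',left)):
    p,q=line(pts); A=onz(c,*(p-20*q),10);B=onz(c,*(p+20*q),10); e=B-A; print(nme,A,B,np.degrees(np.arctan2(e[1],e[0])))
# front edge ends
row=[np.nonzero(m[v])[0].max() for v in range(145,175,3)]; print('right',row)
o=get_obs(); print(o['position'])
```

```text
disc [289.5         70.38235294] [274  66  35  13  68]
hook 286.45652173913044 161.14492753623188 138
[676.8465004  136.35661721   6.        ] [567.01223594 113.85088307  70.        ] -168.42002526777316 112.11634010132822
268 155; 272 155; 276 155; 280 155; 284 156; 288 156; 292 156; 296 156; 300 156; 
 [(np.int64(423), 132), (np.int64(418), 147), (np.int64(413), 162), (np.int64(408), 177), (np.int64(403), 192), (np.int64(398), 207)] [(422, np.int64(133)), (437, np.int64(134)), (452, np.int64(138)), (467, np.int64(142)), (482, np.int64(146))]
front(+x) edge [635.86971919 -85.74407222  10.        ] [ 633.67615839 -143.16555605   10.        ] -92.18769499382907
left(+y) edge [546.61546846 -56.90080782  10.        ] [604.05511081 -59.3830926   10.        ] -2.4745279752848086
right [np.int64(480), np.int64(491), np.int64(503), np.int64(509), np.int64(508), np.int64(507), np.int64(492), np.int64(504), np.int64(503), np.int64(502)]
[572.85321051  67.29504453 329.29564971]
```

Run:
```python
from h import *
delta([601,120.6,130],10.8)
```

```text
pos [572.9  67.3 329.3] rpy [-1.7975e+02 -1.0000e-01  1.1810e+01] t 2.17 F [-0.3  0.4  0.1] -> [ 3.81 -4.55 19.96] [-0.25 -0.1   1.01]
```

Call:
move_arm:
  targets:
    - [1,-1.3,2,0,0,0]
    - [2,-2.6,5,0,0,0.4]
    - [3,-4,8,0,0,0.4]
    - [3.9,-5.2,11,0,0,0.4]
    - [3.9,-5.2,14,0,0,0.4]
    - [3.9,-5.2,17,0,0,0.4]
    - [3.9,-5.2,19,0,0,0.4]
    - [3.9,-5.2,20,0,0,0.4]
    - [3.9,-5.2,20,0,0,0.4]
    - [3.9,-5.2,20,0,0,0.4]

```text
t: 3.0
position: [600.3, 117.6, 129.9]
ee_rot: [3.142, -0.0, 0.189]
force: [0.1, 0.1, 0.5]
grip_width: 50.3
grasp_force: 0.0
```

Run:
```python
from h import *
c=read_camera('wrist'); save('w2.png',c['color'])
for p in [(572,115,70),(601,120.6,70)]: print(proj(c,p))
delta([601,120.6,49],10.8)
```

```text
[316.17217134 255.29991676]
[315.86461442 213.20489447]
pos [600.9 117.9 130.8] rpy [-1.7999e+02 -1.2000e-01  1.0800e+01] t 3.05 F [ 0.4 -0.1 -0.3] -> [ 0.04 -0.27  8.18] [-0.01 -0.12 -0.  ]
```

View pics/w2.png

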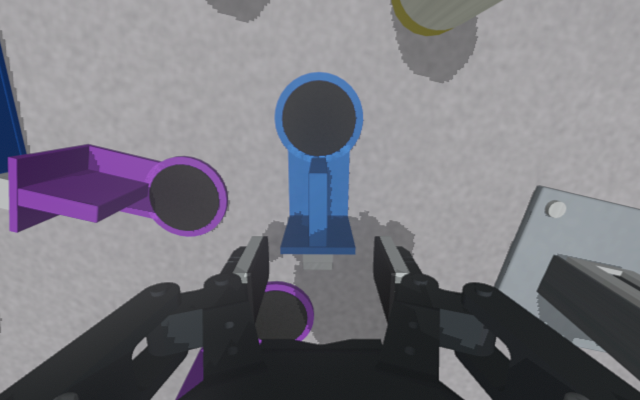

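The rib is centred between the fingers, running from rows 172 to 245 at u≈318, and the bracket is square to the tool. Descending to grip.

Call:
move_arm:
  targets:
    - [0.2,-0.1,1.5,0,0,0]
    - [0.2,-0.1,3,0,0,0]
    - [0.2,-0.1,4.5,0,0,0]
    - [0.2,-0.1,6,0,0,0]
    - [0.2,-0.1,7,0,0,0]
    - [0.2,-0.1,7.7,0,0,0]
    - [0.2,-0.1,8.1,0,0,0]
    - [0.2,-0.1,8.1,0,0,0]
    - [0.2,-0.1,8.1,0,0,0]
    - [0.2,-0.1,8.1,0,0,0]

```text
t: 3.88
position: [602.4, 119.3, 49.1]
ee_rot: [-3.142, -0.001, 0.189]
force: [-0.3, 0.5, 0.8]
grip_width: 50.1
grasp_force: 0.0
```

Call:
move_arm:
  targets:
    - [0,0,0,0,0,0]
    - [0,0,0,0,0,0]
    - [0,0,0,0,0,0]
    - [0,0,0,0,0,0]
    - [0,0,0,0,0,0]
    - [0,0,0,0,0,0]
    - [0,0,0,0,0,0]
    - [0,0,0,0,0,0]
    - [0,0,0,0,0,0]
    - [0,0,0,0,0,0]
  grip: 0.5
  squeeze: 90

```text
t: 4.72
position: [602.0, 119.3, 48.7]
ee_rot: [-3.142, -0.001, 0.189]
force: [-0.8, 0.6, 6.0]
grip_width: 10.7
grasp_force: 88.3
```

Call:
move_arm:
  targets:
    - [0,0,-0.5,0,0,0]
    - [0,0,-1.5,0,0,0]
    - [0,0,-3,0,0,0]
    - [0,0,-5,0,0,0]
    - [0,0,-7,0,0,0]
    - [0,0,-9,0,0,0]
    - [0,0,-11,0,0,0]
    - [0,0,-13,0,0,0]
    - [0,0,-14.5,0,0,0]
    - [0,0,-15,0,0,0]

```text
t: 5.55
position: [602.5, 119.3, 201.1]
ee_rot: [-3.142, -0.003, 0.189]
force: [-0.2, -0.0, -2.9]
grip_width: 10.5
grasp_force: 87.9
```

Run:
```python
from h import *
c=read_camera('top')
print('bottles z0',onz(c,309,168,0),onz(c,265,166,0))
o=get_obs(); R=Rn.from_euler('xyz',o['ee_rot']); 
R2=Rn.from_euler('xyz',[np.pi,0,np.radians(-2.3)])*Rn.from_rotvec([0,np.radians(30),0])
print('toolz',R2.as_matrix()[:,2]); print(np.round(R.inv().apply(np.array([650,-20,215])-o['position'])/10,2),np.round((R.inv()*R2).as_rotvec(degrees=True),2))
print(o['position'],o['force'],o['grip_width'])
```

```text
bottles z0 [750.95236391  61.46199535   0.        ] [760.85688797 225.56163488   0.        ]
toolz [ 0.4995972 -0.0200659 -0.8660254]
[ 2.05 14.58 -1.42] [-3.45 29.68 12.81]
[602.52229145 119.31609549 200.74720985] [ 0.91847126  1.14850907 -3.31366786] 10.823973142122904
```

Call:
move_arm:
  targets:
    - [0.3,2,-1.4,0,0,2]
    - [0.6,4,-1.4,0,-3,4]
    - [0.9,6,-1.4,1,-7,6]
    - [1.2,8,-1.4,1.5,-12,8]
    - [1.5,10,-1.4,2,-17,10]
    - [1.7,12,-1.4,2.7,-22,11.5]
    - [2,14,-1.4,3.1,-26,12.5]
    - [2,14.6,-1.4,3.4,-29.7,12.8]
    - [2,14.6,-1.4,3.4,-29.7,12.8]
    - [2,14.6,-1.4,3.4,-29.7,12.8]

```text
t: 6.43
position: [648.6, -20.6, 209.6]
ee_rot: [-3.141, 0.523, -0.04]
force: [-0.4, 0.0, -4.1]
grip_width: 10.5
grasp_force: 88.2
```

Run:
```python
from h import *
c=read_camera('wrist'); save('w3.png',c['color']); np.savez('c3',**c)
print(c['T']); o=get_obs(); print(o['position'],np.degrees(o['ee_rot']))
```

```text
[[-4.07879830e-02  6.98949365e-01  7.14007090e-01  7.74484925e+02]
 [-9.99167638e-01 -2.80967065e-02 -2.95737364e-02 -2.62415861e+01]
 [-6.09296641e-04 -7.14619031e-01  6.99513595e-01  2.91233476e+02]
 [ 0.00000000e+00  0.00000000e+00  0.00000000e+00  1.00000000e+00]]
[648.3925004  -19.51384177 210.88871163] [-179.93847111   29.85597085   -2.184772  ]
```

View pics/w3.png

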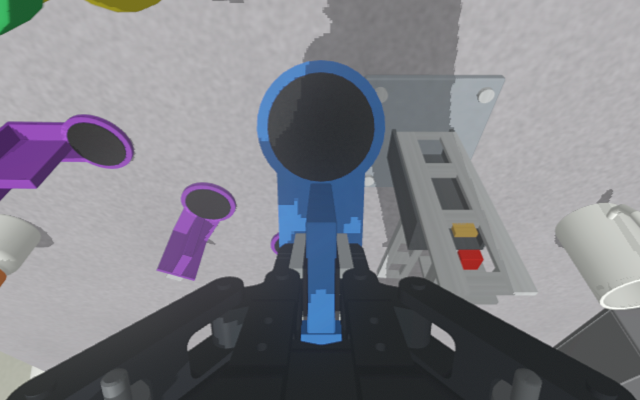

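The wrist view shows the slotted face on the right. The strip's left edge runs (405,131)→(465,295) and its right edge (452,131)→(537,293). The top slot, with the brass seat at (466,230) and red catch at (471,259), is clear. I'll enlarge it to take the edges.

Run:
```python
from h import *
im=np.load('c3.npz')['color'][65:305,380:550]; save('crop2.png',cv2.resize(im,None,fx=2.5,fy=2.5,interpolation=cv2.INTER_CUBIC))
g=cv2.cvtColor(im,cv2.COLOR_RGB2GRAY).astype(int)
for v in (80,100,130,150,180,200,220): print(v+65,g[v].tolist())
```

```text
145 [86, 93, 108, 114, 116, 116, 116, 116, 107, 79, 62, 62, 62, 63, 63, 63, 72, 80, 89, 102, 124, 136, 139, 140, 140, 140, 139, 139, 140, 140, 140, 142, 141, 140, 138, 138, 140, 141, 140, 128, 117, 115, 115, 116, 115, 116, 116, 116, 116, 116, 117, 117, 117, 117, 118, 116, 116, 117, 117, 117, 117, 114, 108, 109, 127, 139, 141, 142, 143, 142, 141, 142, 142, 142, 142, 144, 145, 151, 154, 155, 156, 156, 158, 163, 166, 165, 165, 165, 165, 165, 165, 166, 166, 166, 167, 166, 162, 165, 172, 174, 174, 174, 174, 174, 175, 175, 177, 178, 180, 181, 182, 181, 180, 180, 179, 179, 178, 177, 177, 177, 176, 174, 174, 174, 174, 175, 176, 176, 175, 174, 174, 173, 174, 175, 178, 180, 181, 182, 182, 182, 181, 181, 181, 179, 177, 177, 177, 177, 178, 177, 176, 175, 174, 174, 175, 177, 177, 177, 178, 179, 179, 179, 178, 176, 175, 175, 173, 175, 176, 179]
165 [114, 113, 113, 114, 113, 114, 114, 114, 95, 71, 62, 61, 62, 62, 63, 63, 63, 64, 63, 63, 64, 68, 77, 82, 94, 108, 129, 137, 139, 141, 140, 139, 137, 138, 138, 139, 140, 141, 142, 141, 138, 139, 139, 140, 140, 141, 141, 140, 140, 140, 141, 140, 140, 140,
[... 3970 characters left out ...]
4, 44, 43, 44, 44, 43, 44, 42, 42, 44, 46, 48, 48, 48, 47, 46, 45, 44, 43, 44, 45, 47, 46, 46, 42, 42, 43, 42, 42, 41, 42, 41, 41, 41, 48, 56, 68, 95, 126, 140, 141, 141, 141, 141, 141, 141, 141, 140, 140, 140, 140, 139, 140, 141, 143, 144, 145, 142, 142, 143, 144, 145, 146, 145, 144, 143, 143, 142, 142, 143, 142, 142, 142, 142, 142, 142, 142, 142, 141, 143, 142, 142, 142, 142, 142, 142, 142, 143, 142, 142, 142, 142, 142, 142, 142, 142, 143, 142, 142, 142, 143, 143, 143, 142, 142, 141, 141, 141, 142, 146, 154, 157, 156, 156, 156, 156, 155, 154, 154, 156, 158, 159, 159, 158, 158, 158, 159, 160, 161, 160, 159, 159, 164, 173, 176, 175, 175, 175, 177, 178, 179, 178, 177, 178, 179, 181, 181, 181]
```

View pics/crop2.png

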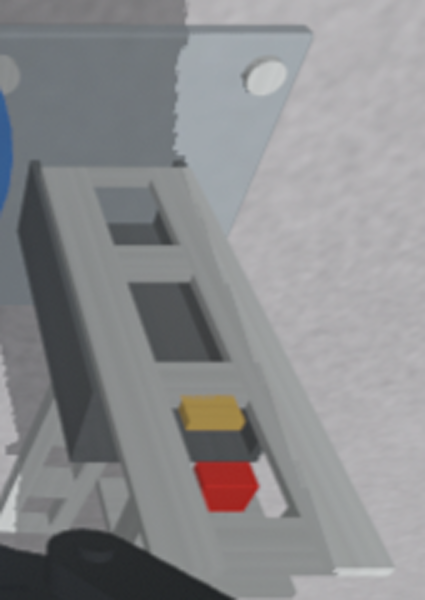

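The crop shows the top slot's ceiling edge at about (499,272), the strip's top edge at row ≈293.8, and the middle slot between rows ≈178 and 209. I'll compute the face plane and slot height from these.

Run:
```python
from h import *
from scipy.optimize import least_squares
c=dict(np.load('c3.npz')); 
V=[165,195,215,245,265,285];L=np.array([25.3,34,39.8,48.7,53.9,59.4])+380;R=np.array([93,109,118.5,134.3,144,154.3])+380
a=np.radians(-2.3)
def fr(p): # origin (x,y) of face, yaw a: upright x axis, y axis
    ex=-np.array([np.cos(p[2]),np.sin(p[2]),0]); ey=np.array([ex[1]*-1,ex[0],0]); return np.array([p[0],p[1],0]),ex,ey
def hit(u,v,p):
    O,ex,ey=fr(p); o,d=ray(c,u,v); q=o+d*((O-o)@ex)/(d@ex); return (q-O)@ey,q[2]
def res(p):
    r=[]
    for v,l,rr in zip(V,L,R): r+= [hit(l,v,p)[0]+30*s, hit(rr,v,p)[0]-30*s]
    return r
s=1
O,ex,ey=fr([0,0,a]); s=-1 if ey[1]<0 else 1; s=s if s==1 else -1
# left in image = +y world ; ey ~ -y world -> left edge at -30
s=1
for fix in(1,0):
    f=(lambda p:res([p[0],p[1],a])) if fix else res
    q=least_squares(f,[590,-122,a][:2 if fix else 3]); p=list(q.x)+([a] if fix else []); print(np.round(p[:2],1),np.degrees(p[2]),np.round(q.fun,1))
    for n,u,v in(('ceil',499,271.8),('striptop',530,293.8),('midfloor',440,177.8),('midceil',465,209.4),('topfloor?',452,227),('bottom',430,131.5),('seat front low edge',466,236.5)): print(n,np.round(hit(u,v,p),1))
```

```text
[ 585.9 -123.7] -2.3000000000000003 [-0.2 -0.1 -0.   0.4  0.1 -0.2  0.3  0.2 -0.  -0.2 -0.1 -0.2]
ceil [ 11.2 181.1]
striptop [ 24.4 196.6]
midfloor [-3.7 90.6]
midceil [  6.2 126.6]
topfloor? [ -8.8 143.9]
bottom [ 4.  22.2]
seat front low edge [ -1.3 152.6]
[ 559.6 -134.5] 34.910203627716115 [-0.2 -0.1 -0.   0.4  0.1 -0.1  0.4  0.1 -0.  -0.2 -0.2 -0.1]
ceil [ 13.4 170.5]
striptop [ 25.2 191.1]
midfloor [-1.2 61.6]
midceil [  8.6 108.1]
topfloor? [ -6.4 120.1]
bottom [ 6.6 -9.8]
seat front low edge [  1.3 133.7]
```

```bash
python3 -c "
from h import *
delta([655,-126.4,159],-2.3)"
```

```text
pos [648.4 -19.5 210.9] rpy [-179.94   29.86   -2.18] t 6.48 F [ 0.3  1.1 -3.8] -> [ 3.51 10.66  3.96] [-0.03 29.86  0.1 ]
```

Call:
move_arm:
  targets:
    - [0.2,1,0,0,4,0]
    - [0.6,2.5,0,0,9,0]
    - [1,4,0.5,0,14,0]
    - [1.5,5.5,1,0,19,0]
    - [2,7,1.5,0,24,0]
    - [2.5,8.5,2.3,0,28,0]
    - [3,9.7,3.2,0,29.8,0]
    - [3.4,10.4,3.8,0,29.8,0]
    - [3.5,10.6,3.9,0,29.8,0]
    - [3.5,10.6,3.9,0,29.8,0]

```text
t: 7.32
position: [655.3, -126.3, 161.0]
ee_rot: [-3.141, 0.002, -0.039]
force: [-0.6, 0.0, -3.6]
grip_width: 10.6
grasp_force: 88.2
```

Run:
```python
from h import *
for i in range(2): c=read_camera('wrist')
save('w4.png',c['color']); c=read_camera('top')
b=cv2.resize(c['color'][180:250,320:400],None,fx=5,fy=5,interpolation=cv2.INTER_CUBIC)
delta([655,-126.4,159],-2.3); print(get_obs()['wrist_torque'],get_obs()['grip_width'])
```

```text
pos [ 656.6 -124.9  161.7] rpy [-1.7994e+02 -2.0000e-02 -2.1500e+00] t 7.47 F [ 0.7  0.8 -2.9] -> [-0.15  0.16  0.27] [-0.06 -0.02  0.15]
[0.03283475 0.06522362 0.00531838] 10.933516147890598
```

View pics/w4.png

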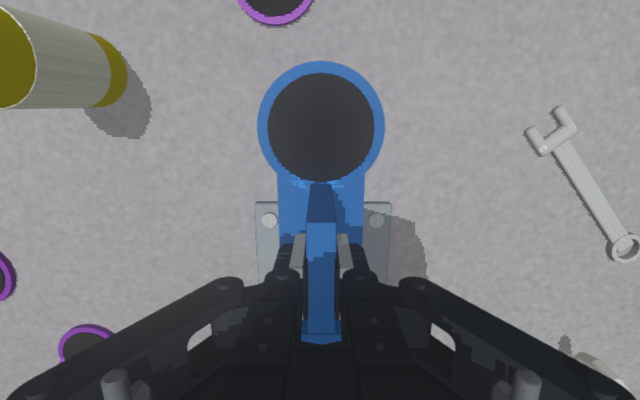

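The rest sits square in the grip, with its disc at (321,127). The foot plate spans cols 257–392, so its centre is about 3 px to the right. I'll measure that lateral offset properly now the arm has settled.

Run:
```python
from h import *
for i in range(3):
    c=read_camera('wrist'); o=get_obs(); im=c['color']; g=cv2.cvtColor(im,cv2.COLOR_RGB2GRAY).astype(float)
    hsv=cv2.cvtColor(im,cv2.COLOR_RGB2HSV); d=im.astype(int)
    bl=((hsv[...,0]>100)&(hsv[...,0]<125)&(hsv[...,1]>120))
    dark=(im.max(2)<75); dd=[np.nonzero(dark[v,255:390])[0]+255 for v in range(100,150,5)]
    disc=[np.mean([np.nonzero(bl[v,230:420])[0].min(),np.nonzero(bl[v,230:420])[0].max()])+230 for v in range(90,160,5)]
    foot=[np.mean([np.nonzero(bl[v,230:420])[0].min(),np.nonzero(bl[v,230:420])[0].max()])+230 for v in range(185,230,5)]
    rib=[np.mean(np.nonzero(bl[v,295:350])[0][[0,-1]])+295 for v in range(285,320,5)]
    pl=((d[...,2]-d[...,0])>5)&(d.max(2)>90)&~bl
    L=[np.nonzero(pl[v,240:300])[0].min()+240 for v in range(208,235,4)]; Rr=[np.nonzero(pl[v,340:420])[0].max()+340 for v in range(208,235,4)]
    print(np.round(o['position'],1),np.degrees(o['ee_rot'])[2],'disc',np.median(disc),'foot',np.median(foot),'rib',np.median(rib),'L',L,'R',Rr)
    m=(np.mean(L)+np.mean(Rr))/2; P=onz(c,m,220,10); S=onz(c,np.median(disc),127,115); print('plate c',P,'disc c',S, 'W',onz(c,L[3],220,10)[1]-onz(c,Rr[3],220,10)[1])
    a=np.radians(-2.3)
    print('lateral disc-plate (along -2.3 axis, +y):',(S-P)[1]*np.cos(a)-(S-P)[0]*np.sin(a))
```

```text
[ 656.5 -125.   161.6] -2.1529450956327882 disc 320.5 foot 320.5 rib 321.0 L [np.int64(255), np.int64(255), np.int64(255), np.int64(256), np.int64(256), np.int64(256), np.int64(256)] R [np.int64(391), np.int64(391), np.int64(391), np.int64(390), np.int64(390), np.int64(390), np.int64(390)]
plate c [ 619.5070319 -125.7807572   10.       ] disc c [ 712.79454721 -127.23561826  115.        ] W 127.01828303305899
lateral disc-plate (along -2.3 axis, +y): 2.290106189645496
[ 656.4 -125.3  161.5] -2.1691427879643914 disc 320.5 foot 320.5 rib 321.0 L [np.int64(255), np.int64(255), np.int64(255), np.int64(255), np.int64(256), np.int64(256), np.int64(256)] R [np.int64(391), np.int64(391), np.int64(391), np.int64(390), np.int64(390), np.int64(390), np.int64(389)]
plate c [ 619.47972403 -125.84739499   10.        ] disc c [ 712.74605951 -127.42496414  115.        ] W 127.93877459527336
lateral disc-plate (along -2.3 axis, +y): 2.166646972104915
[ 656.2 -125.6  161.4] -2.185462036713854 disc 320.5 foot 320.5 rib 321.0 L [np.int64(254), np.int64(254), np.int64(255), np.int64(255), np.int64(255), np.int64(255), np.int64(256)] R [np.int64(391), np.int64(390), np.int64(390), np.int64(390), np.int64(389), np.int64(389), np.int64(389)]
plate c [ 619.37028243 -125.62124997   10.        ] disc c [ 712.60372831 -127.7405236   115.        ] W 127.89417557069608
lateral disc-plate (along -2.3 axis, +y): 1.624058979786804
```

Call:
move_arm:
  targets:
    - [-0.3,0.08,0.1,0,0,0]
    - [-0.7,0.08,0.23,0,0,0]
    - [-1.1,0.08,0.23,0,0,0]
    - [-1.5,0.08,0.23,0,0,0]
    - [-1.8,0.08,0.23,0,0,0]
    - [-2.0,0.08,0.23,0,0,0]
    - [-2.2,0.08,0.23,0,0,0]
    - [-2.3,0.08,0.23,0,0,0]
    - [-2.3,0.08,0.23,0,0,0]
    - [-2.3,0.08,0.23,0,0,0]

```text
t: 8.45
position: [632.6, -126.8, 158.9]
ee_rot: [3.141, 0.0, -0.04]
force: [-0.0, -0.6, -4.4]
grip_width: 10.6
grasp_force: 88.2
```

```bash
python3 -c "
from h import *
read_camera('top');read_camera('top');delta([630,-125.9,159],-2.3)"
```

```text
pos [ 632.7 -126.7  158.8] rpy [ 1.80e+02  1.00e-02 -2.27e+00] t 8.55 F [-0.3 -0.5 -3.8] -> [-0.27 -0.07 -0.02] [0.   0.01 0.03]
```

Call:
move_arm:
  targets:
    - [-0.1,-0.05,0,0,0,0]
    - [-0.2,-0.05,0,0,0,0]
    - [-0.3,-0.05,0,0,0,0]
    - [-0.4,-0.05,0,0,0,0]
    - [-0.5,-0.05,0,0,0,0]
    - [-0.55,-0.05,0,0,0,0]
    - [-0.6,-0.05,0,0,0,0]
    - [-0.65,-0.05,0,0,0,0]
    - [-0.7,-0.05,0,0,0,0]
    - [-0.7,-0.05,0,0,0,0]

```text
t: 9.38
position: [625.5, -126.0, 158.8]
ee_rot: [3.141, 0.001, -0.04]
force: [-0.2, -0.4, -5.2]
grip_width: 10.5
grasp_force: 88.2
```

Call:
move_arm:
  targets:
    - [-0.02,0,0,0,0,0]
    - [-0.04,0,0,0,0,0]
    - [-0.06,0,0,0,0,0]
    - [-0.08,0,0,0,0,0]
    - [-0.1,0,0,0,0,0]
    - [-0.12,0,0,0,0,0]
    - [-0.14,0,0,0,0,0]
    - [-0.16,0,0,0,0,0]
    - [-0.18,0,0,0,0,0]
    - [-0.2,0,0,0,0,0]

```text
t: 10.22
position: [623.5, -125.9, 158.8]
ee_rot: [3.141, 0.001, -0.04]
force: [0.4, -0.0, -3.3]
grip_width: 10.4
grasp_force: 88.2
```

No contact yet, so I'll continue gently.

Call:
move_arm:
  targets:
    - [-0.03,0,0,0,0,0]
    - [-0.06,0,0,0,0,0]
    - [-0.09,0,0,0,0,0]
    - [-0.12,0,0,0,0,0]
    - [-0.15,0,0,0,0,0]
    - [-0.18,0,0,0,0,0]
    - [-0.2,0,0,0,0,0]
    - [-0.22,0,0,0,0,0]
    - [-0.24,0,0,0,0,0]
    - [-0.25,0,0,0,0,0]

```text
t: 11.05
position: [621.4, -125.8, 158.9]
ee_rot: [3.141, -0.0, -0.04]
force: [1.5, 0.0, -5.3]
grip_width: 10.6
grasp_force: 88.2
```

Call:
move_arm:
  targets:
    - [-0.03,0,0,0,0,0]
    - [-0.06,0,0,0,0,0]
    - [-0.09,0,0,0,0,0]
    - [-0.12,0,0,0,0,0]
    - [-0.15,0,0,0,0,0]
    - [-0.17,0,0,0,0,0]
    - [-0.19,0,0,0,0,0]
    - [-0.2,0,0,0,0,0]
    - [-0.2,0,0,0,0,0]
    - [-0.2,0,0,0,0,0]

```text
t: 11.88
position: [619.1, -125.7, 158.9]
ee_rot: [3.141, 0.0, -0.04]
force: [2.3, 0.0, -4.0]
grip_width: 10.6
grasp_force: 88.2
```

A force of about 2 N that matches the catch spring means the lip is inside. I'll continue until the plate meets the face.

Call:
move_arm:
  targets:
    - [-0.03,0,0,0,0,0]
    - [-0.06,0,0,0,0,0]
    - [-0.09,0,0,0,0,0]
    - [-0.12,0,0,0,0,0]
    - [-0.15,0,0,0,0,0]
    - [-0.18,0,0,0,0,0]
    - [-0.2,0,0,0,0,0]
    - [-0.22,0,0,0,0,0]
    - [-0.24,0,0,0,0,0]
    - [-0.25,0,0,0,0,0]

```text
t: 12.72
position: [616.6, -125.6, 158.8]
ee_rot: [3.141, 0.0, -0.04]
force: [2.8, 0.1, -3.4]
grip_width: 10.9
grasp_force: 88.2
```

Call:
move_arm:
  targets:
    - [-0.02,0,0,0,0,0]
    - [-0.04,0,0,0,0,0]
    - [-0.06,0,0,0,0,0]
    - [-0.08,0,0,0,0,0]
    - [-0.1,0,0,0,0,0]
    - [-0.12,0,0,0,0,0]
    - [-0.13,0,0,0,0,0]
    - [-0.14,0,0,0,0,0]
    - [-0.15,0,0,0,0,0]
    - [-0.15,0,0,0,0,0]

```text
t: 13.55
position: [615.1, -125.6, 158.8]
ee_rot: [3.141, 0.0, -0.04]
force: [4.1, -0.7, -4.9]
grip_width: 10.6
grasp_force: 88.2
```

Call:
move_arm:
  targets:
    - [-0.02,0,0,0,0,0]
    - [-0.04,0,0,0,0,0]
    - [-0.06,0,0,0,0,0]
    - [-0.08,0,0,0,0,0]
    - [-0.1,0,0,0,0,0]
    - [-0.11,0,0,0,0,0]
    - [-0.12,0,0,0,0,0]
    - [-0.12,0,0,0,0,0]
    - [-0.12,0,0,0,0,0]
    - [-0.12,0,0,0,0,0]

```text
t: 14.38
position: [614.8, -125.5, 159.0]
ee_rot: [3.142, -0.002, -0.04]
force: [6.7, 0.1, -6.4]
grip_width: 10.6
grasp_force: 88.1
```

The plate is on the face at TCP x≈614.9. I'll ease off half a millimetre and let it down.

Call:
move_arm:
  targets:
    - [0.06,0,0,0,0,0]
    - [0.06,0,0.1,0,0,0]
    - [0.06,0,0.2,0,0,0]
    - [0.06,0,0.3,0,0,0]
    - [0.06,0,0.4,0,0,0]
    - [0.06,0,0.5,0,0,0]
    - [0.06,0,0.6,0,0,0]
    - [0.06,0,0.7,0,0,0]
    - [0.06,0,0.8,0,0,0]
    - [0.06,0,0.8,0,0,0]

```text
t: 15.22
position: [614.8, -125.5, 150.8]
ee_rot: [3.141, -0.0, -0.04]
force: [5.3, -0.2, -2.7]
grip_width: 10.6
grasp_force: 88.5
```

Call:
move_arm:
  targets:
    - [0,0,0.05,0,0,0]
    - [0,0,0.1,0,0,0]
    - [0,0,0.15,0,0,0]
    - [0,0,0.2,0,0,0]
    - [0,0,0.25,0,0,0]
    - [0,0,0.3,0,0,0]
    - [0,0,0.35,0,0,0]
    - [0,0,0.4,0,0,0]
    - [0,0,0.4,0,0,0]
    - [0,0,0.4,0,0,0]

```text
t: 16.05
position: [614.8, -125.5, 146.9]
ee_rot: [3.141, -0.0, -0.04]
force: [5.8, -0.3, -1.4]
grip_width: 10.3
grasp_force: 88.6
```

Call:
move_arm:
  targets:
    - [0,0,0.04,0,0,0]
    - [0,0,0.08,0,0,0]
    - [0,0,0.12,0,0,0]
    - [0,0,0.16,0,0,0]
    - [0,0,0.2,0,0,0]
    - [0,0,0.23,0,0,0]
    - [0,0,0.26,0,0,0]
    - [0,0,0.28,0,0,0]
    - [0,0,0.3,0,0,0]
    - [0,0,0.3,0,0,0]

```text
t: 16.88
position: [614.8, -125.5, 144.0]
ee_rot: [3.141, -0.0, -0.04]
force: [4.6, -0.4, -1.8]
grip_width: 10.8
grasp_force: 88.7
```

Call:
move_arm:
  targets:
    - [0,0,0.02,0,0,0]
    - [0,0,0.04,0,0,0]
    - [0,0,0.06,0,0,0]
    - [0,0,0.08,0,0,0]
    - [0,0,0.1,0,0,0]
    - [0,0,0.12,0,0,0]
    - [0,0,0.14,0,0,0]
    - [0,0,0.15,0,0,0]
    - [0,0,0.15,0,0,0]
    - [0,0,0.15,0,0,0]

```text
t: 17.72
position: [614.8, -125.5, 142.5]
ee_rot: [3.141, -0.0, -0.04]
force: [5.6, -0.6, -0.3]
grip_width: 10.9
grasp_force: 88.7
```

Call:
move_arm:
  targets:
    - [0,0,0.02,0,0,0]
    - [0,0,0.04,0,0,0]
    - [0,0,0.06,0,0,0]
    - [0,0,0.08,0,0,0]
    - [0,0,0.1,0,0,0]
    - [0,0,0.12,0,0,0]
    - [0,0,0.14,0,0,0]
    - [0,0,0.15,0,0,0]
    - [0,0,0.15,0,0,0]
    - [0,0,0.15,0,0,0]

```text
t: 18.55
position: [614.9, -125.5, 141.7]
ee_rot: [3.141, -0.001, -0.04]
force: [3.2, -0.6, 5.7]
grip_width: 10.8
grasp_force: 89.7
```

Call:
move_arm:
  targets:
    - [0,0,0.02,0,0,0]
    - [0,0,0.04,0,0,0]
    - [0,0,0.06,0,0,0]
    - [0,0,0.08,0,0,0]
    - [0,0,0.1,0,0,0]
    - [0,0,0.12,0,0,0]
    - [0,0,0.13,0,0,0]
    - [0,0,0.13,0,0,0]
    - [0,0,0.13,0,0,0]
    - [0,0,0.13,0,0,0]

```text
t: 19.38
position: [614.9, -125.5, 140.6]
ee_rot: [3.141, -0.001, -0.04]
force: [3.3, 0.3, 7.1]
grip_width: 10.7
grasp_force: 89.9
```

The seat is engaged. I'll press on in small steps.

Call:
move_arm:
  targets:
    - [0,0,0.02,0,0,0]
    - [0,0,0.04,0,0,0]
    - [0,0,0.06,0,0,0]
    - [0,0,0.08,0,0,0]
    - [0,0,0.1,0,0,0]
    - [0,0,0.12,0,0,0]
    - [0,0,0.13,0,0,0]
    - [0,0,0.13,0,0,0]
    - [0,0,0.13,0,0,0]
    - [0,0,0.13,0,0,0]

```text
t: 20.22
position: [615.0, -125.5, 139.5]
ee_rot: [3.141, -0.001, -0.04]
force: [3.8, -0.0, 8.7]
grip_width: 10.4
grasp_force: 90.1
```

Call:
move_arm:
  targets:
    - [0,0,0.02,0,0,0]
    - [0,0,0.04,0,0,0]
    - [0,0,0.06,0,0,0]
    - [0,0,0.08,0,0,0]
    - [0,0,0.1,0,0,0]
    - [0,0,0.1,0,0,0]
    - [0,0,0.1,0,0,0]
    - [0,0,0.1,0,0,0]
    - [0,0,0.1,0,0,0]
    - [0,0,0.1,0,0,0]

```text
t: 21.05
position: [615.0, -125.5, 138.6]
ee_rot: [3.141, -0.001, -0.04]
force: [2.5, 0.4, 9.6]
grip_width: 10.7
grasp_force: 90.2
```

Call:
move_arm:
  targets:
    - [0,0,0.02,0,0,0]
    - [0,0,0.04,0,0,0]
    - [0,0,0.06,0,0,0]
    - [0,0,0.08,0,0,0]
    - [0,0,0.08,0,0,0]
    - [0,0,0.08,0,0,0]
    - [0,0,0.08,0,0,0]
    - [0,0,0.08,0,0,0]
    - [0,0,0.08,0,0,0]
    - [0,0,0.08,0,0,0]

```text
t: 21.88
position: [615.0, -125.6, 137.5]
ee_rot: [3.141, -0.001, -0.04]
force: [3.3, 0.6, 5.8]
grip_width: 10.8
grasp_force: 89.9
```

```bash
python3 -c "
from h import *
c=read_camera('top'); save('t5.png',cv2.resize(c['color'][180:250,320:400],None,fx=6,fy=6,interpolation=cv2.INTER_CUBIC))
o=get_obs(); print(o['force'],o['wrist_torque'],o['position'],o['ee_rot'])"
```

```text
[ 3.18733386 -0.52275723  6.45388751] [-0.02307258 -0.35772191 -0.01417966] [ 614.99912984 -125.55401157  137.46432415] [ 3.14115416e+00 -8.23155474e-04 -3.96897053e-02]
```

Fz dropped from 9.6 to 5.8 N, which suggests the catch has snapped. I'll check the red knob against the first picture.

Run:
```python
from h import *
def red(im,box):
    d=im.astype(int); m=(d[...,0]>d[...,1]*1.6+10)&(d[...,0]>80)
    v0,v1,u0,u1=box; s=m[v0:v1,u0:u1]; n,l,st,ce=cv2.connectedComponentsWithStats(s.astype(np.uint8)); return [(np.round(ce[i]+[u0,v0],2),st[i,4]) for i in range(1,n)]
for nm in('scene','top'):
    a=cv2.cvtColor(cv2.imread(f'pics/{nm}1.png'),cv2.COLOR_BGR2RGB); b=read_camera(nm); B=b['color']
    box=(185,225,250,290) if nm=='scene' else (195,245,345,385)
    print(nm,red(a,box),red(B,box))
    if nm=='scene':
        print('px per +5mm upright x',proj(b,[545,-122,160])-proj(b,[550,-122,160]))
        im=cv2.resize(B[170:270,230:350],None,fx=5,fy=5,interpolation=cv2.INTER_CUBIC); save('s5.png',im)
```

```text
scene [(array([278.83, 191.36]), np.int32(152)), (array([265.38, 195.76]), np.int32(21)), (array([271. , 208.5]), np.int32(16))] []
px per +5mm upright x [-0.52774286 -0.96146829]
top [(array([365.92, 207.08]), np.int32(24)), (array([366.08, 222.76]), np.int32(38))] [(array([365.92, 207.08]), np.int32(24)), (array([366.18, 223.09]), np.int32(33))]
```

View pics/s5.png

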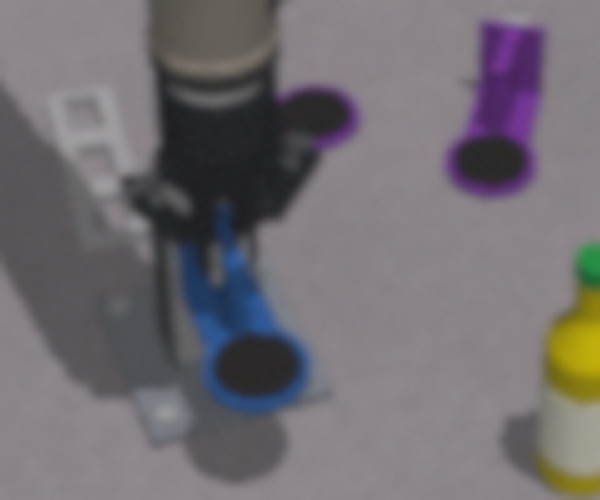

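The scene view shows the rest hanging on the upright's face in the gripper. The top view gives the catch ends at (365.9,207.1) and (366.2,223.1), the same as at the start, so the catch is forward and locked. Now I'll let go and rise.

Call:
move_arm:
  targets:
    - [0,0,0,0,0,0]
    - [0,0,0,0,0,0]
    - [0,0,0,0,0,0]
    - [0,0,0,0,0,0]
    - [0,0,0,0,0,0]
    - [0,0,0,0,0,0]
    - [0,0,0,0,0,0]
    - [0,0,0,0,0,0]
    - [0,0,0,0,0,0]
    - [0,0,0,0,0,0]
  grip: 3.2
  squeeze: 30

```text
t: 22.87
position: [614.4, -125.5, 136.4]
ee_rot: [3.141, 0.001, -0.04]
force: [0.2, 0.1, -0.3]
grip_width: 32.1
grasp_force: 0.0
```

Call:
move_arm:
  targets:
    - [0,0,-0.5,0,0,0]
    - [0.2,0,-1.5,0,0,0]
    - [0.5,0,-3,0,0,0]
    - [1,0,-5,0,0,0]
    - [1.5,0,-7.5,0,0,0]
    - [2,0,-10,0,0,0]
    - [3,0,-12.5,0,0,0]
    - [4,0,-15,0,0,0]
    - [5,0,-16.5,0,0,0]
    - [5,0,-17,0,0,0]

```text
t: 23.7
position: [667.2, -127.2, 310.8]
ee_rot: [3.141, -0.006, -0.039]
force: [0.4, -0.2, -0.6]
grip_width: 32.1
grasp_force: 0.0
```

Run:
```python
from h import *
c=read_camera('wrist'); t=read_camera('top'); w=cv2.resize(c['color'],(480,300)); k=cv2.resize(t['color'][170:250,320:400],(300,300),interpolation=cv2.INTER_CUBIC)
save('f.png',np.hstack([w,k])); print(get_obs()['force'],get_obs()['t'],get_obs()['position'])
```

```text
[ 0.0683457   0.05017571 -0.73243946] 23.8 [ 664.8735524 -127.3083512  307.7758907]
```

View pics/f.png

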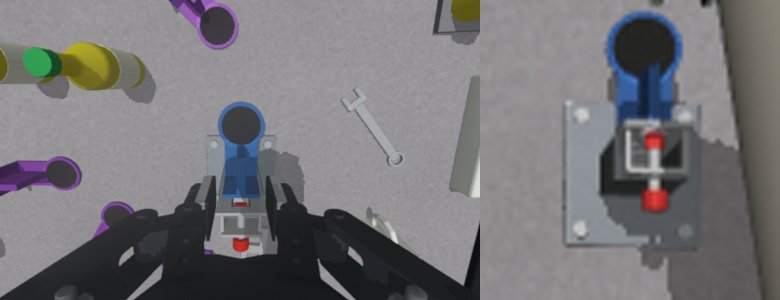

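The rest hangs square on the upright, with its disc at top-crop (644,45) and the red catch forward over the hook. I'll do a last knob check and hand in.

Run:
```python
from h import *
def red(im):
    d=im.astype(int)[195:245,345:385]; m=(d[...,0]>d[...,1]*1.6+10)&(d[...,0]>80); n,l,st,ce=cv2.connectedComponentsWithStats(m.astype(np.uint8)); return [(np.round(ce[i]+[345,195],1),st[i,4]) for i in range(1,n)]
r=red(read_camera('top')['color']); print(r)
ok=any(abs(c[1]-222.8)<0.8 for c,_ in r)
print(ok)
if ok: print(sign_off())
```

```text
[(array([366. , 207.2]), np.int32(23)), (array([366. , 222.8]), np.int32(37))]
True
the job is handed in; nothing more can be done
None
```

The blue rest is hooked into the top slot, the red catch has snapped forward over the hook by the top camera, the gripper is off it, and the job is handed in at about 24 s; no verdict was returned.

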